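# Zero the bench wire stripper and set its blade six clicks open

## Task

Set up the bench wire stripper for the next size of wire: turn the depth knob on top clockwise until you feel the blade come up against its stop on the feed roller - do not force it past - then back it off exactly six clicks and swing the lock lever at the side fully down. Leave everything else on the bench where it is.

Things in the scene. Friction and masses are not known exactly. Their poses are not given: they have to be found in the camera images.
- stripper: Bench wire stripper, a dark enamelled casting bolted to the bench (it cannot move): base plate 150 x 110 x 12 mm, two upright cheeks with a toothed feed roller between them, a bridge whose top is 105 mm up, on it a round boss (76 mm across, 30 mm high, top at 135 mm) that carries the black depth knob. Origin: centre of the underside. x: the way the wire runs, guide plate at -x; z up. A parked, fixed crank stands out at +y (to 123 mm, up to 66 mm high), the lock lever at -y.
- knob_grip (a point): The depth knob at mid-height on its upright axis, 155 mm above the bench: round, fluted, black, 42 mm across, 28 mm tall (141 to 169 mm up). Grip it across its sides from above, in any direction. Clockwise from above lowers the blade. 20 clicks a turn (18 deg = 0.314 rad each); it rests by itself in each click; leaving one takes 0.1 to 0.2 N m, then it snaps on to the next.
- knob_mark (a point): White index mark on the knob's top, 13.5 mm from its axis, 171 mm up. It turns with the knob and shows how far that has been turned, not where the stop is: that differs each time (blade wear). The knob starts 4 to 9 clicks short of the stop.
- blade_edge (a point): Lowest point of the round blade (30 mm disc) between the cheeks, straight under the knob; 0.1 mm up or down a click. The stop: at a click position the blade meets the roller, and from there the torque on the knob keeps rising (0.3 N m at 0.05 rad past it, 0.7 N m at 0.15 rad) with no letting go. Forcing it over 0.15 rad past damages the blade.
- roller_top (a point): Top of the fixed feed roller (36 mm across) straight under the blade, 63 mm above the bench. At the stop the blade edge just touches it. Let go there, the knob springs back to the stop position; the first click is the next rest position counter-clockwise of it. Six clicks open leave 0.6 mm.
- lock_lever (a joint): Angle by which the aluminium lock lever has been swung down, rad: 0 raised (50 deg above level), 0.87 fully down (level, its stop). Stiff, 0.2 to 0.4 N m all the way; stays where it is left. Down, it clamps the knob.
- lever_pad (a point): Middle of the lever's upper face, 65 mm along it from the pivot. Lever: 18 mm wide, 84 mm long, 7 mm thick, upper face 8 mm above the line through the pivot; points to the stripper's -y. Pivot axis along the stripper's x, 50 mm from the knob's axis, 100 mm up. Pressed 45 to 50 mm outside the pivot it can be followed straight down until its upper face is level, 108 mm above the bench.
- canister_mid (a point): Bystander: screw-top aluminium canister, 66 mm across, 98 mm high; centre, half-way up.
- socket_mid (a point): Bystander: white ceramic lamp socket, 60 mm across its foot, 46 mm high; centre.
- octagon_mid (a point): Bystander: open steel octagon box, 100 mm across, 38 mm high; centre.
- bracket_mid (a point): Bystander: brass angle bracket 90 x 28 x 22 mm with four green grounding screws; centre.

How it is judged:
By the outcome, as a careful person would: the job done as asked, in the order asked, and still so for the second after the job is handed in, with the robot touching nothing.
It also fails if it takes over 67 s, if anything falls off the work surface, if the arm or the gripper's body presses on something with over 40 N, if the wrist force passes 120 N, or if a joint passes its speed limit or range.

## Robot

A 6-joint arm with a two-finger parallel gripper is mounted at the origin on the work surface. World frame = base frame: x ahead of the robot, y to its left, z up, the work surface at z = 0. Lengths are in m, angles in rad, forces in N, time in s.
With the tool pointing down it reaches from about 0.375 to 0.9 m from the base axis. Payload 3.1 kg.
Tool frame: the origin (TCP) lies midway between the tips of the shut fingers; the grasp point (between the pads) lies pinch_z behind it (pinch_z is the distance from the TCP to the grasp point, in m); y points along the fingers, z is the direction in which the jaws open and shut, and the axes are right-handed (so a half turn about y gives the same grasp; the last joint's range is limited). The gripper opens to 87 mm and grips with 3 to 60 N. Pads are 19 mm wide; open, the fingers measure 117 mm over their backs; the gripper's body (75 mm by 190 mm) begins 51 mm behind the grasp point.
Start: joints at [-1.393, 0.527, 1.433, -0, 1.181, -0.178], TCP at [0.218, -0.586, 0.223] pointing down, gripper open.
Joint ranges: [-3.08, 3.08], [-0.75, 2.2], [0.22, 2.44], [-1.43, 4.57], [0, 2.65], [-2.85, 2.85]. Speed limits (rad/s): [2.79, 2.79, 3.14, 3.14, 3.14, 3.14].

## Interface

Orientations are given as a unit quaternion [x, y, z, w].
In Python, from rig import get_obs, camera, hand_in, pinch_z gives the robot as it stands. The module is installed in compiled form; this text tells all that it offers.
- The arm moves only by the tool arm_command, never from a script. Its argument "plan" is a list of rows, each a list of 2 entries, a list of its own where there are three numbers: the shift along the world's x, y, z in units of 25 mm (1.0 is 25 mm), then the turn about the world's z in units of 5 degrees (1.0 is 5 degrees). A call has 1 to 5 rows; each row is the pose to reach, as a shift and turn from the pose commanded when the call began; what a row does not reach only later rows make up. A row lasts 1/10 s, in which the tool goes at most 50 mm and 8.59 degrees, less where a joint would pass 70% of its speed; a pose out of reach is approached as far as the arm can. A call with a gripper value outside its range is refused whole. "fingers" is the opening, from -1 (shut) to 1 (fully open), set as the call begins (left out, the last holds). The fingers move at their own pace and stop on an object; "force" is the grip in N (left out, the last holds). Time passes only in rows, so rows that repeat a pose let the fingers close. It gives the time, the measured TCP pose, the force and the opening at its end, in the units of the state.
- get_obs(): the state, without advancing time (a new reading comes with each control period).
- camera(name): name is "scene" or "top"; returns a dict with "pixels" (420x560x3 uint8, red, green, blue), "camera_matrix" (3x3 intrinsics, pixels), "distortion" ([k1, k2, p1, p2, k3] as OpenCV has them; the pictures are not rectified), "R" (3x3) and "t" (3): a world point X has camera coordinates R X + t. Camera axes: x right, y down, z forward; pixel columns grow to the right and rows downward; lengths in m; the calibration is good to about 2 mm. A picture is of the moment at which its call begins. There is no depth.
- hand_in(): hands the job in, once; it reports no verdict.
The state is a dict: "time": time; "q": joint angles; "joint_velocities": joint speeds; "joint_torque": joint torques, N m; "position": TCP position; "tool_rot": TCP orientation; "ft_force": force on the tool from outside, world axes, zero at the start; "moment": the same for the moment, N m; "grip_width": finger opening in m.
Only numpy, scipy, OpenCV 4.12 (cv2) and the standard library are available. Lean on these libraries where they do the work, as an engineer would, in place of code of your own. Each camera call takes 0.05 s, during which the arm holds its last target.

## Working session

There is one attempt and no reset: what is moved stays moved. The work goes in short steps, Python scripts to look and compute and a tool call to move; the robot and the scene stay as the last step left them, time stands still between calls to the robot, and variables do not carry over. Pictures are saved under pics/ and viewed, and the job is handed in when it is done.

Besides the shell and the picture viewer there is one more tool, called after "Emit:" by a JSON object that holds its "fn" and its "kwargs". arm_command: Moves the arm, as the interface text tells. Its arguments: {"type":"object","properties":{"plan":{"type":"array"},"fingers":{"type":"number"},"force":{"type":"number"}},"required":["plan"]}

```bash
mkdir -p pics; python3 - <<'E'
from rig import *
import cv2
o=get_obs()
for k,v in o.items(): print(k,v)
print(pinch_z)
for n in("scene","top"):
    c=camera(n); cv2.imwrite(f"pics/{n}0.png",c["pixels"][:,:,::-1]); print(n,c["camera_matrix"],c["distortion"],c["R"],c["t"])
E
```

```text
time 0.0
q [-1.39248397e+00  5.28495529e-01  1.43392080e+00 -3.71957132e-06
  1.18140436e+00 -1.78507328e-01]
joint_velocities [-0.00083252  0.00208303 -0.00156025 -0.00106497  0.00058803 -0.00021937]
joint_torque [-1.56254064e-03 -4.40045893e+01 -1.76594263e+01  6.32328959e-02
  5.84462739e-02 -1.64311864e-04]
position [ 0.21819748 -0.58487627  0.22154773]
tool_rot [-0.12548817  0.69667018 -0.69509472  0.1254859 ]
ft_force [-0.87340102 -0.43515176  0.53419385]
moment [ 0.0079662   0.02417701 -0.00264331]
grip_width 0.08688999267333093
0.0187
scene [[546.79106947   0.         276.51024121]
 [  0.         546.79106947 204.23955162]
 [  0.           0.           1.        ]] [-0.11242032  0.          0.          0.          0.        ] [[-0.70735868  0.70674532  0.01243969]
 [ 0.45055186  0.4643635  -0.76247594]
 [-0.54465284 -0.53373925 -0.64689697]] [ 0.39045505 -0.19418855  1.42911504]
top [[449.56401289   0.         277.75203257]
 [  0.         449.56401289 218.23134487]
 [  0.           0.           1.        ]] [-0.10451236  0.          0.          0.          0.        ] [[-0.02288422 -0.99953266 -0.02026756]
 [-0.99857981  0.02382861 -0.04765046]
 [ 0.04811114  0.01914834 -0.99865843]] [0.07036751 0.60209646 0.88459517]
```

View pics/scene0.png

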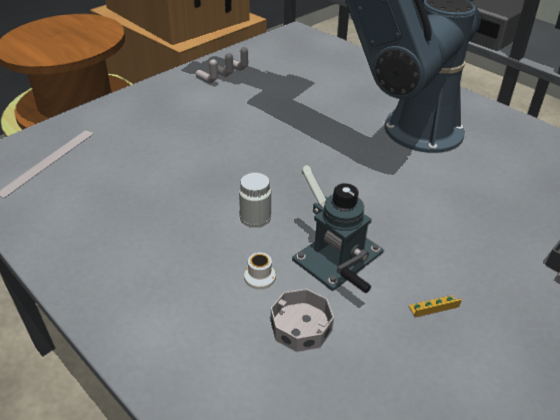

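View pics/top0.png

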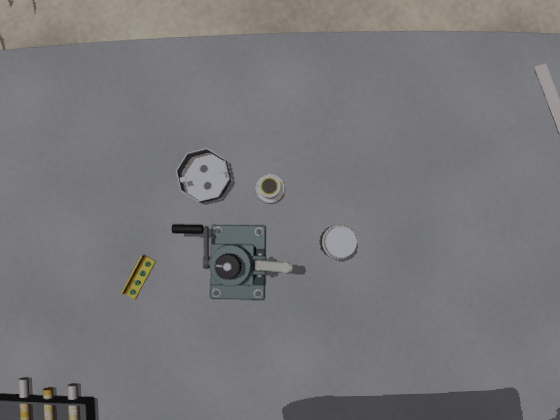

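Top view: stripper at about (237,262), knob at (228,267), lever pointing right to (290,267), canister at (340,242). I'll zoom in for measuring.

```bash
cat > h.py <<'E'
import numpy as np, cv2
from rig import *
def ray(c,uv):
    K,d=c["camera_matrix"],np.array(c["distortion"]);R,t=np.array(c["R"]),np.array(c["t"])
    n=cv2.undistortPoints(np.array([[uv]],float),K,d)[0,0]
    return -R.T@t, R.T@np.array([n[0],n[1],1])
def atz(c,uv,z):
    o,r=ray(c,uv); return o+r*(z-o[2])/r[2]
def proj(c,X):
    rv=cv2.Rodrigues(np.array(c["R"]))[0]
    return cv2.projectPoints(np.array(X,float).reshape(-1,1,3),rv,np.array(c["t"]),c["camera_matrix"],np.array(c["distortion"]))[0][:,0]
def crop(c,u0,v0,w,h,s,fn):
    cv2.imwrite(fn,cv2.resize(c["pixels"][v0:v0+h,u0:u0+w,::-1],None,fx=s,fy=s,interpolation=cv2.INTER_CUBIC))
E
python3 - <<'E'
from h import *
crop(camera("top"),195,210,110,100,7,"pics/t1.png")
crop(camera("scene"),280,150,120,100,6,"pics/s1.png")
E
```

```text
(no output)
```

View pics/t1.png

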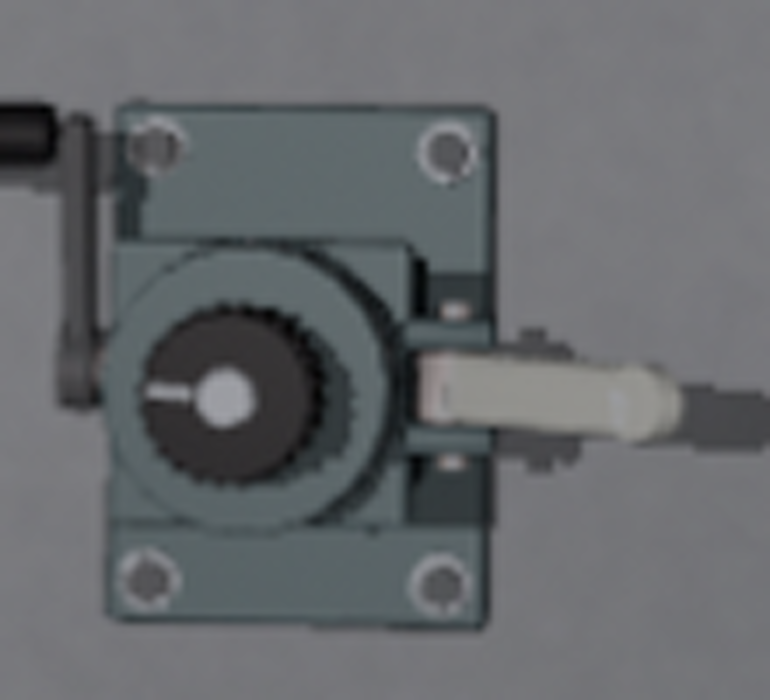

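View pics/s1.png

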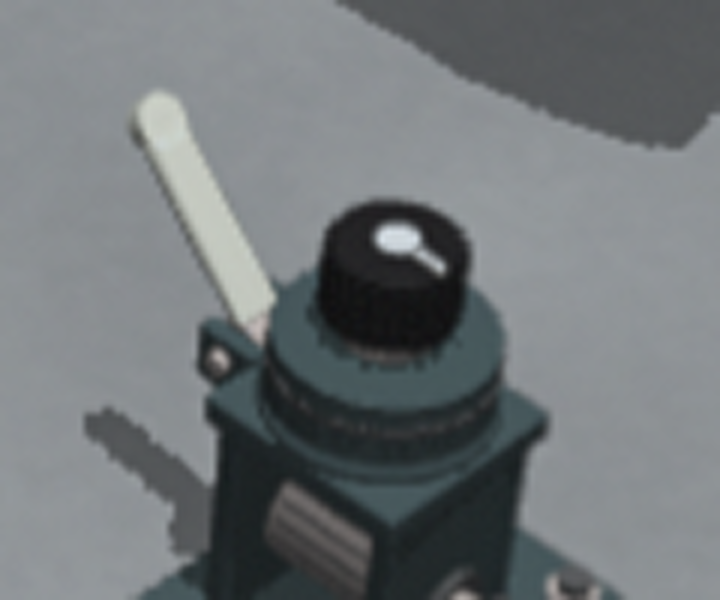

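```bash
python3 - <<'E'
from h import *
T=camera("top");S=camera("scene")
f=lambda p,u,v,s:((p[0]+.5)/s-.5+u,(p[1]+.5)/s-.5+v)
t=lambda p:f(p,195,210,7); s=lambda p:f(p,280,150,6)
print("knob",atz(T,t((227,397)),.170),atz(S,s((398,238)),.170))
print("mark",atz(T,t((150,391)),.170),atz(S,s((442,267)),.170))
b=[atz(T,t(p),.012) for p in((118,106),(494,108),(488,628),(107,618))]
b2=[atz(T,t(p),.012) for p in((157,149),(447,153),(441,585),(149,580))]
for q in (b,b2):
  print(np.mean(q,0),[np.round(x,4) for x in q])
  d=(q[0]-q[3])+(q[1]-q[2]); print("yaw deg",np.degrees(np.arctan2(d[1],d[0])))
# triangulate knob
o1,r1=ray(T,t((227,397)));o2,r2=ray(S,s((398,238)))
A=np.stack([r1,-r2],1);x=np.linalg.lstsq(A,o2-o1,rcond=None)[0];print(o1+r1*x[0],o2+r2*x[1])
for p in ((230,170),(0,0)): pass
print("canister",atz(T,(340,242),.098),"socket",atz(T,(270,187),.046),"oct",atz(T,(205,176),.038),"br",atz(T,(139,277),.02))
E
```

```text
knob [0.51848656 0.13914971 0.17      ] [0.51869834 0.13706105 0.17      ]
mark [0.52025108 0.15745207 0.17      ] [0.51990396 0.15465551 0.17      ]
[0.5184094  0.13892989 0.012     ] [array([0.5938, 0.1904, 0.012 ]), array([0.5907, 0.082 , 0.012 ]), array([0.4422, 0.087 , 0.012 ]), array([0.4469, 0.1964, 0.012 ])]
yaw deg -2.123025207694877
[0.51790846 0.13979442 0.012     ] [array([0.5812, 0.1793, 0.012 ]), array([0.5781, 0.0957, 0.012 ]), array([0.4547, 0.1001, 0.012 ]), array([0.4576, 0.184 , 0.012 ])]
yaw deg -2.105907153242077
[0.51855173 0.13899367 0.17115902] [0.51965983 0.13773963 0.17092788]
canister [ 0.553809   -0.05704938  0.098     ] socket [0.66310117 0.06933546 0.046     ] oct [0.6892793  0.19743443 0.038     ] br [0.49151581 0.33838719 0.02      ]
```

```bash
cat >> h.py <<'E'
from scipy.spatial.transform import Rotation as Ro
def st():
    o=get_obs();M=Ro.from_quat(o["tool_rot"]).as_matrix();z=M[:,2]
    print("t",round(o["time"],2),"p",np.round(o["position"],4),"jawyaw",round(np.degrees(np.arctan2(z[1],z[0])),2),"tooly",np.round(M[:,1],3),"q1,6",np.round(o["q"][[0,5]],3),"F",np.round(o["ft_force"],2),"M",np.round(o["moment"],3),"w",round(o["grip_width"],4))
E
python3 -c "
from h import *
st()"
```

```text
t 0.3 p [ 0.2183 -0.5854  0.2222] jawyaw -69.55 tooly [-0.     0.001 -1.   ] q1,6 [-1.392 -0.179] F [ 0.21 -0.12 -0.39] M [ 0.012  0.023 -0.028] w 0.0869
```

Emit:
{"fn": "arm_command", "kwargs": {"plan": [[[0,0,1],0],[[0.8,1.8,1],1.7],[[1.6,3.6,1],3.4],[[2.4,5.4,1],5.1],[[3.0,7.2,1],6.8]], "fingers": 1}}

```text
time: 0.8
position: [0.294, -0.4039, 0.2476]
tool_rot: [0.325, -0.628, 0.628, -0.325]
ft_force: [0.9, -0.4, -0.8]
grip_width: 0.087
```

```bash
python3 -c "
from h import *
st()"
```

```text
t 0.8 p [ 0.294  -0.4039  0.2476] jawyaw -35.23 tooly [ 0.001 -0.    -1.   ] q1,6 [-1.166 -0.551] F [ 0.89 -0.36 -0.82] M [-0.054 -0.06  -0.043] w 0.087
```

Emit:
{"fn": "arm_command", "kwargs": {"plan": [[[0.8,1.8,0],1.7],[[1.6,3.6,0],3.4],[[2.4,5.4,0],5.1],[[3.2,7.2,0],6.8],[[4.0,9.0,0],8.5]]}}

```text
time: 1.3
position: [0.3938, -0.1789, 0.2478]
tool_rot: [-0.531, 0.467, -0.468, 0.531]
ft_force: [1.1, -1.1, -0.6]
grip_width: 0.087
```

Emit:
{"fn": "arm_command", "kwargs": {"plan": [[[0.8,1.8,0],1.7],[[1.6,3.6,0],3.4],[[2.4,5.4,0],5.1],[[3.2,7.2,0],6.8],[[4.0,9.0,0],8.5]]}}

```text
time: 1.8
position: [0.4939, 0.0465, 0.2478]
tool_rot: [-0.664, 0.243, -0.243, 0.664]
ft_force: [1.4, -0.2, -0.3]
grip_width: 0.0871
```

Emit:
{"fn": "arm_command", "kwargs": {"plan": [[[0.5,1.9,0],0],[[1.0,3.78,0],0],[[1.0,3.78,0],0],[[1.0,3.78,0],0]]}}

```text
time: 2.2
position: [0.518, 0.1399, 0.2473]
tool_rot: [0.664, -0.244, 0.244, -0.663]
ft_force: [-0.8, -0.2, -0.4]
grip_width: 0.0875
```

```bash
python3 -c "
from h import *
st()
crop(camera('top'),150,150,200,150,4,'pics/t2.png')"
```

```text
t 2.2 p [0.518  0.1399 0.2473] jawyaw 49.63 tooly [-0.001 -0.001 -1.   ] q1,6 [ 0.056 -0.81 ] F [-0.79 -0.17 -0.37] M [-0.002 -0.147 -0.013] w 0.0875
```

View pics/t2.png

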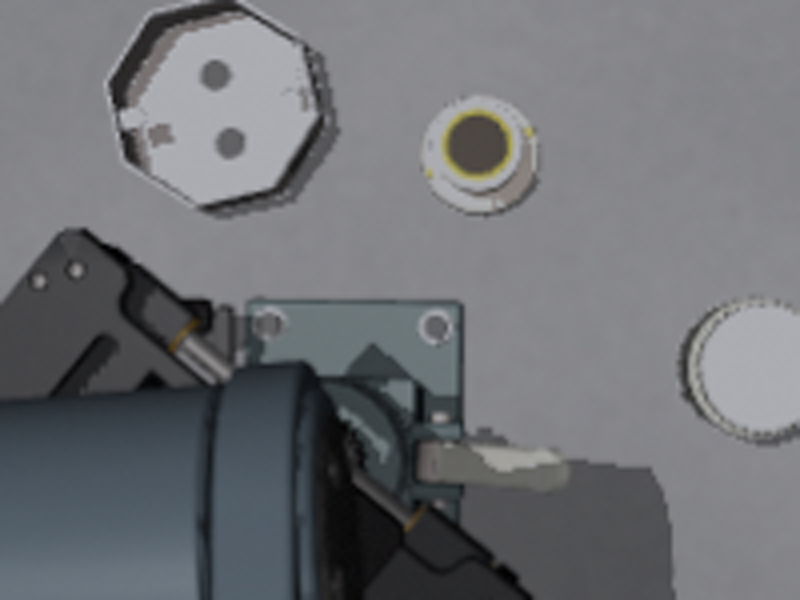

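Emit:
{"fn": "arm_command", "kwargs": {"plan": [[[0,0,-1.2],0],[[0,0,-2.4],0],[[0,0,-3.4],0],[[0,0,-4.0],0],[[0,0,-4.3],0]]}}

```text
time: 2.75
position: [0.5171, 0.1368, 0.1386]
tool_rot: [0.663, -0.247, 0.245, -0.662]
ft_force: [-1.0, -0.4, 0.9]
grip_width: 0.0868
```

Emit:
{"fn": "arm_command", "kwargs": {"plan": [[[0,0,0],0],[[0,0,0],0]]}}

```text
time: 2.95
position: [0.5189, 0.1381, 0.1407]
tool_rot: [-0.663, 0.245, -0.246, 0.663]
ft_force: [0.1, -0.2, -0.1]
grip_width: 0.0868
```

```bash
python3 -c "
from h import *
st()
crop(camera('scene'),260,100,160,120,5,'pics/s2.png')"
```

```text
t 2.95 p [0.5189 0.1381 0.1407] jawyaw 49.37 tooly [ 0.001 -0.    -1.   ] q1,6 [ 0.052 -0.81 ] F [ 0.05 -0.18 -0.12] M [ 0.016 -0.128  0.024] w 0.0868
```

View pics/s2.png

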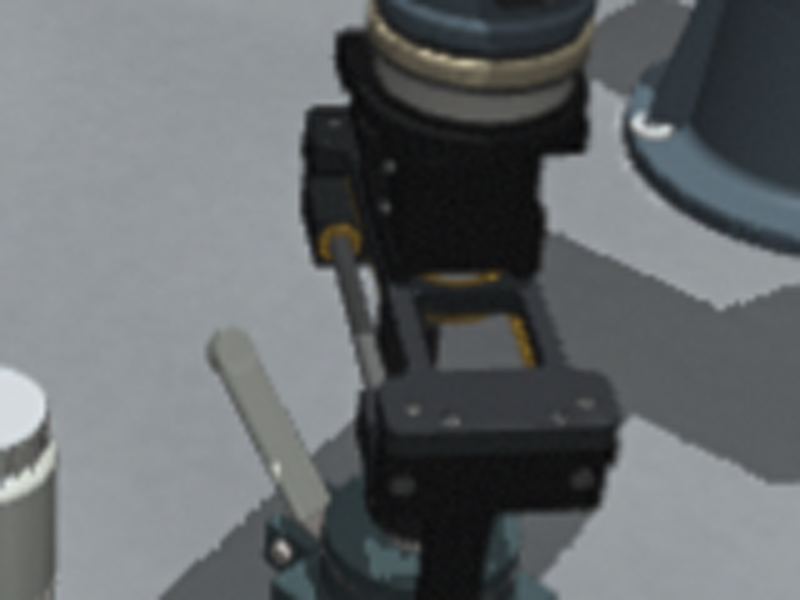

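The fingers straddle the knob and clear the lever. Closing now.

Emit:
{"fn": "arm_command", "kwargs": {"plan": [[[0,0,0],0],[[0,0,0],0],[[0,0,0],0],[[0,0,0],0],[[0,0,0],0]], "fingers": -1, "force": 25}}

```text
time: 3.5
position: [0.5183, 0.139, 0.1402]
tool_rot: [-0.663, 0.245, -0.245, 0.663]
ft_force: [0.3, 0.7, -0.3]
grip_width: 0.0546
```

Emit:
{"fn": "arm_command", "kwargs": {"plan": [[[0,0,0],0],[[0,0,0],0],[[0,0,0],0]]}}

```text
time: 3.8
position: [0.5188, 0.1394, 0.1401]
tool_rot: [-0.663, 0.245, -0.245, 0.664]
ft_force: [1.0, 2.0, -1.0]
grip_width: 0.0411
```

```bash
python3 -c "
from h import *
st();st()"
```

```text
t 3.8 p [0.5188 0.1394 0.1401] jawyaw 49.42 tooly [ 0.001  0.001 -1.   ] q1,6 [ 0.054 -0.809] F [ 0.96  2.02 -1.02] M [ 0.441 -0.253 -0.024] w 0.0411
t 3.8 p [0.5188 0.1394 0.1401] jawyaw 49.42 tooly [ 0.001  0.001 -1.   ] q1,6 [ 0.054 -0.809] F [ 0.96  2.02 -1.02] M [ 0.441 -0.253 -0.024] w 0.0411
```

Emit:
{"fn": "arm_command", "kwargs": {"plan": [[[0,0,0],-0.9],[[0,0,0],-1.8]]}}

```text
time: 4.0
position: [0.5188, 0.1395, 0.1401]
tool_rot: [-0.641, 0.297, -0.298, 0.642]
ft_force: [1.6, 2.8, -0.5]
grip_width: 0.0413
```

```bash
python3 -c "
from h import *
st()"
```

```text
t 4.0 p [0.5188 0.1395 0.1401] jawyaw 40.27 tooly [ 0.001  0.001 -1.   ] q1,6 [ 0.054 -0.65 ] F [ 1.64  2.8  -0.52] M [ 0.437 -0.226  0.037] w 0.0413
```

Emit:
{"fn": "arm_command", "kwargs": {"plan": [[[0,0,0],-0.9],[[0,0,0],-1.8],[[0,0,0],-1.8]]}}

```text
time: 4.3
position: [0.5189, 0.1395, 0.1401]
tool_rot: [-0.616, 0.346, -0.346, 0.617]
ft_force: [1.5, 3.4, -0.9]
grip_width: 0.0415
```

```bash
python3 -c "
from h import *
st()"
```

```text
t 4.3 p [0.5189 0.1395 0.1401] jawyaw 31.44 tooly [ 0.001  0.001 -1.   ] q1,6 [ 0.054 -0.495] F [ 1.55  3.36 -0.9 ] M [ 0.566 -0.34  -0.035] w 0.0415
```

Emit:
{"fn": "arm_command", "kwargs": {"plan": [[[0,0,0],-1.2],[[0,0,0],-2.4],[[0,0,0],-3.6],[[0,0,0],-3.6],[[0,0,0],-3.6]]}}

```text
time: 4.8
position: [0.519, 0.1395, 0.1401]
tool_rot: [-0.555, 0.437, -0.437, 0.556]
ft_force: [2.2, 5.1, -1.5]
grip_width: 0.0416
```

```bash
python3 -c "
from h import *
st()"
```

```text
t 4.8 p [0.519  0.1395 0.1401] jawyaw 13.6 tooly [ 0.001  0.001 -1.   ] q1,6 [ 0.054 -0.184] F [ 2.25  5.1  -1.51] M [ 0.807 -0.437 -0.06 ] w 0.0416
```

Emit:
{"fn": "arm_command", "kwargs": {"plan": [[[0.02,0.05,0],-0.8],[[0.02,0.05,0],-1.4],[[0.02,0.05,0],-1.4]]}}

```text
time: 5.1
position: [0.519, 0.1396, 0.1401]
tool_rot: [0.528, -0.47, 0.471, -0.528]
ft_force: [1.8, -0.7, -0.2]
grip_width: 0.0414
```

```bash
python3 -c "
from h import *
st()
crop(camera('scene'),300,150,100,75,8,'pics/s3.png')"
```

```text
t 5.1 p [0.519  0.1396 0.1401] jawyaw 6.62 tooly [ 0.    -0.001 -1.   ] q1,6 [ 0.055 -0.059] F [ 1.82 -0.68 -0.22] M [ 0.03  -0.325  0.025] w 0.0414
```

View pics/s3.png

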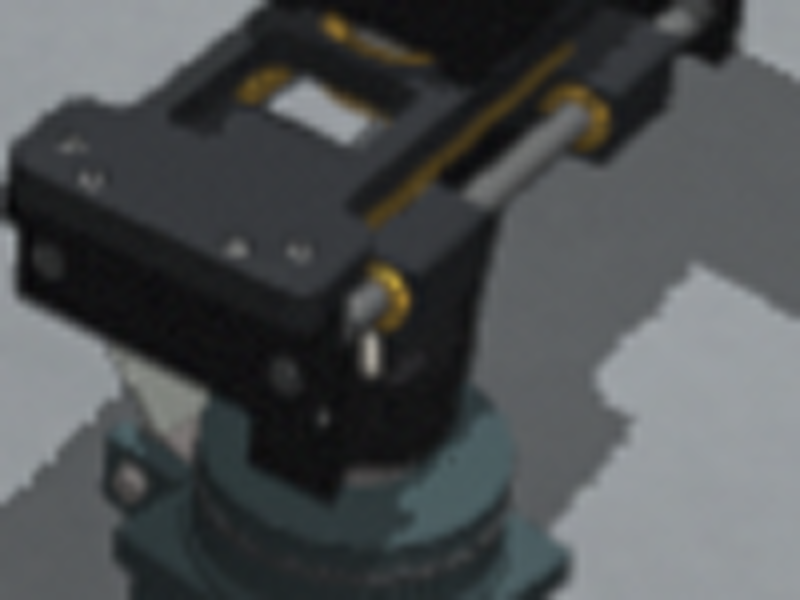

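Emit:
{"fn": "arm_command", "kwargs": {"plan": [[[0,0,0],-0.8],[[0,0,0],-1.6],[[0,0,0],-2.2],[[0,0,0],-2.2]]}}

```text
time: 5.55
position: [0.5191, 0.1396, 0.1401]
tool_rot: [0.48, -0.519, 0.519, -0.48]
ft_force: [2.4, -0.0, -1.4]
grip_width: 0.0415
```

```bash
python3 -c "
from h import *
st()"
```

```text
t 5.55 p [0.5191 0.1396 0.1401] jawyaw -4.42 tooly [ 0.    -0.001 -1.   ] q1,6 [0.055 0.133] F [ 2.4  -0.   -1.35] M [-0.093 -0.286 -0.039] w 0.0415
```

Emit:
{"fn": "arm_command", "kwargs": {"plan": [[[0.03,0,0],-0.45],[[0.03,0,0],-0.9],[[0.03,0,0],-0.9]]}}

```text
time: 5.85
position: [0.5191, 0.1396, 0.1401]
tool_rot: [0.46, -0.537, 0.537, -0.459]
ft_force: [1.3, -1.1, 0.6]
grip_width: 0.0418
```

```bash
python3 -c "
from h import *
st()"
```

```text
t 5.85 p [0.5191 0.1396 0.1401] jawyaw -8.88 tooly [-0.001 -0.001 -1.   ] q1,6 [0.055 0.211] F [ 1.33 -1.12  0.63] M [-0.189 -0.085  0.051] w 0.0418
```

Emit:
{"fn": "arm_command", "kwargs": {"plan": [[[0,0,0],-0.5],[[0,0,0],-0.5]]}}

```text
time: 6.05
position: [0.5191, 0.1397, 0.1401]
tool_rot: [0.448, -0.547, 0.547, -0.447]
ft_force: [0.7, -1.2, 1.0]
grip_width: 0.0416
```

```bash
python3 -c "
from h import *
st()"
```

```text
t 6.05 p [0.5191 0.1397 0.1401] jawyaw -11.41 tooly [-0.001 -0.001 -1.   ] q1,6 [0.055 0.255] F [ 0.74 -1.25  0.97] M [-0.293  0.015  0.   ] w 0.0416
```

Emit:
{"fn": "arm_command", "kwargs": {"plan": [[[0,0,0],-0.7],[[0,0,0],-0.7]]}}

```text
time: 6.25
position: [0.5192, 0.1397, 0.1401]
tool_rot: [0.431, -0.561, 0.561, -0.43]
ft_force: [-0.8, -2.1, 2.3]
grip_width: 0.0416
```

```bash
python3 -c "
from h import *
st()"
```

```text
t 6.25 p [0.5192 0.1397 0.1401] jawyaw -14.94 tooly [-0.001 -0.001 -1.   ] q1,6 [0.055 0.317] F [-0.81 -2.11  2.35] M [-0.51  -0.005 -0.09 ] w 0.0416
```

Emit:
{"fn": "arm_command", "kwargs": {"plan": [[[0,0,0],-0.7],[[0,0,0],-1.5],[[0,0,0],-1.5]]}}

```text
time: 6.55
position: [0.5192, 0.1396, 0.1401]
tool_rot: [0.394, -0.588, 0.588, -0.393]
ft_force: [0.5, -3.4, 2.2]
grip_width: 0.0416
```

```bash
python3 -c "
from h import *
st()"
```

```text
t 6.55 p [0.5192 0.1396 0.1401] jawyaw -22.4 tooly [-0.001 -0.001 -1.   ] q1,6 [0.055 0.447] F [ 0.47 -3.39  2.16] M [-0.48   0.021 -0.035] w 0.0416
```

Emit:
{"fn": "arm_command", "kwargs": {"plan": [[[0,-0.04,0],-0.4],[[0,-0.04,0],-0.7],[[0,-0.04,0],-0.7]]}}

```text
time: 6.85
position: [0.5192, 0.1396, 0.1401]
tool_rot: [-0.375, 0.6, -0.599, 0.375]
ft_force: [-0.8, -0.3, 1.8]
grip_width: 0.041
```

```bash
python3 -c "
from h import *
st()"
```

```text
t 6.85 p [0.5192 0.1396 0.1401] jawyaw -25.96 tooly [-0.001  0.001 -1.   ] q1,6 [0.054 0.507] F [-0.8  -0.3   1.76] M [0.164 0.113 0.115] w 0.041
```

Emit:
{"fn": "arm_command", "kwargs": {"plan": [[[0,0,0],-0.3],[[0,0,0],-0.3]]}}

```text
time: 7.05
position: [0.5193, 0.1396, 0.1401]
tool_rot: [-0.367, 0.605, -0.604, 0.366]
ft_force: [-1.1, 1.4, 3.0]
grip_width: 0.041
```

```bash
python3 -c "
from h import *
st()"
```

```text
t 7.05 p [0.5193 0.1396 0.1401] jawyaw -27.57 tooly [-0.001  0.001 -1.   ] q1,6 [0.054 0.535] F [-1.13  1.35  2.96] M [0.312 0.159 0.122] w 0.041
```

Emit:
{"fn": "arm_command", "kwargs": {"plan": [[[0,0,0],-0.4],[[0,0,0],-0.4]]}}

```text
time: 7.25
position: [0.5193, 0.1395, 0.14]
tool_rot: [-0.356, 0.611, -0.611, 0.356]
ft_force: [-1.6, 1.3, 2.4]
grip_width: 0.0413
```

```bash
python3 -c "
from h import *
st()"
```

```text
t 7.25 p [0.5193 0.1395 0.14  ] jawyaw -29.56 tooly [-0.001  0.001 -1.   ] q1,6 [0.054 0.569] F [-1.65  1.34  2.42] M [0.347 0.233 0.005] w 0.0413
```

Emit:
{"fn": "arm_command", "kwargs": {"plan": [[[0,0,0],-1.1],[[0,0,0],-2.2],[[0,0,0],-2.2]]}}

```text
time: 7.55
position: [0.5193, 0.1395, 0.1401]
tool_rot: [-0.296, 0.643, -0.642, 0.296]
ft_force: [-1.0, 2.3, 2.2]
grip_width: 0.0412
```

```bash
python3 -c "
from h import *
st()"
```

```text
t 7.55 p [0.5193 0.1395 0.1401] jawyaw -40.53 tooly [-0.     0.001 -1.   ] q1,6 [0.054 0.761] F [-1.03  2.33  2.16] M [0.413 0.259 0.015] w 0.0412
```

Emit:
{"fn": "arm_command", "kwargs": {"plan": [[[0,0,0],-0.4],[[0,0,0],-0.8],[[0,0,0],-0.8]]}}

```text
time: 7.85
position: [0.5193, 0.1395, 0.1401]
tool_rot: [-0.274, 0.652, -0.652, 0.274]
ft_force: [-1.0, 2.6, 3.0]
grip_width: 0.0414
```

```bash
python3 -c "
from h import *
st()"
```

```text
t 7.85 p [0.5193 0.1395 0.1401] jawyaw -44.42 tooly [-0.     0.001 -1.   ] q1,6 [0.054 0.829] F [-1.05  2.61  3.02] M [0.525 0.316 0.1  ] w 0.0414
```

Emit:
{"fn": "arm_command", "kwargs": {"plan": [[[0,0,0],-1.0],[[0,0,0],-2.0],[[0,0,0],-2.8],[[0,0,0],-2.8]]}}

```text
time: 8.25
position: [0.5194, 0.1394, 0.1401]
tool_rot: [-0.192, 0.681, -0.68, 0.192]
ft_force: [-0.5, 3.7, 2.5]
grip_width: 0.0412
```

```bash
python3 -c "
from h import *
st()"
```

```text
t 8.25 p [0.5194 0.1394 0.1401] jawyaw -58.45 tooly [-0.     0.001 -1.   ] q1,6 [0.054 1.074] F [-0.48  3.67  2.5 ] M [ 0.544  0.328 -0.049] w 0.0412
```

Emit:
{"fn": "arm_command", "kwargs": {"plan": [[[0,0.03,0],-0.4],[[0,0.03,0],-0.8],[[0,0.03,0],-0.8]]}}

```text
time: 8.55
position: [0.5194, 0.1394, 0.1401]
tool_rot: [0.169, -0.686, 0.687, -0.169]
ft_force: [-2.0, 0.2, 2.9]
grip_width: 0.0412
```

```bash
python3 -c "
from h import *
st()"
```

```text
t 8.55 p [0.5194 0.1394 0.1401] jawyaw -62.31 tooly [-0.    -0.001 -1.   ] q1,6 [0.055 1.144] F [-1.99  0.25  2.9 ] M [0.184 0.341 0.337] w 0.0412
```

Torque jumped to 0.34 N m, against 0.10–0.12 at earlier clicks. I'll confirm with 1° more, still well inside 0.15 rad.

Emit:
{"fn": "arm_command", "kwargs": {"plan": [[[0,0,0],-0.2],[[0,0,0],-0.2]]}}

```text
time: 8.75
position: [0.5194, 0.1394, 0.1401]
tool_rot: [0.163, -0.688, 0.689, -0.162]
ft_force: [-1.7, -1.3, 3.1]
grip_width: 0.0411
```

```bash
python3 -c "
from h import *
st()"
```

```text
t 8.75 p [0.5194 0.1394 0.1401] jawyaw -63.45 tooly [-0.    -0.001 -1.   ] q1,6 [0.055 1.163] F [-1.69 -1.32  3.15] M [-0.092  0.382  0.377] w 0.0411
```

Emit:
{"fn": "arm_command", "kwargs": {"plan": [[[0,0,0],1.3],[[0,0,0],2.6],[[0,0,0],3.9],[[0,0,0],5.2],[[0,0,0],6.5]]}}

```text
time: 9.25
position: [0.5193, 0.1396, 0.14]
tool_rot: [-0.349, 0.615, -0.615, 0.349]
ft_force: [-1.4, -1.3, 2.8]
grip_width: 0.0416
```

Emit:
{"fn": "arm_command", "kwargs": {"plan": [[[0,0,0],1.3],[[0,0,0],2.6],[[0,0,0],3.9],[[0,0,0],5.2],[[0,0,0],6.5]]}}

```text
time: 9.75
position: [0.5191, 0.1396, 0.14]
tool_rot: [0.507, -0.493, 0.492, -0.507]
ft_force: [-2.1, 0.3, 4.6]
grip_width: 0.0417
```

Emit:
{"fn": "arm_command", "kwargs": {"plan": [[[0,0,0],1.3],[[0,0,0],2.6],[[0,0,0],3.9],[[0,0,0],5.2],[[0,0,0],6.5]]}}

```text
time: 10.25
position: [0.5189, 0.1396, 0.1401]
tool_rot: [0.625, -0.331, 0.331, -0.624]
ft_force: [-2.7, -1.1, 4.2]
grip_width: 0.0413
```

Emit:
{"fn": "arm_command", "kwargs": {"plan": [[[0,0,0],1.0],[[0,0,0],2.0],[[0,0,0],3.1],[[0,0,0],3.1],[[0,0,0],3.1]]}}

```text
time: 10.75
position: [0.5189, 0.1395, 0.14]
tool_rot: [0.663, -0.246, 0.245, -0.663]
ft_force: [-3.8, -1.7, 5.1]
grip_width: 0.0413
```

```bash
python3 -c "
from h import *
st()"
```

```text
t 10.75 p [0.5189 0.1395 0.14  ] jawyaw 49.35 tooly [-0.002 -0.001 -1.   ] q1,6 [ 0.055 -0.806] F [-3.77 -1.68  5.14] M [-0.352  0.462  0.103] w 0.0413
```

Emit:
{"fn": "arm_command", "kwargs": {"plan": [[[0,0,0],0],[[0,0,0],0],[[0,0,0],0],[[0,0,0],0],[[0,0,0],0]], "fingers": 1}}

```text
time: 11.25
position: [0.5199, 0.14, 0.1399]
tool_rot: [-0.663, 0.245, -0.245, 0.663]
ft_force: [-0.0, 0.6, 0.5]
grip_width: 0.0731
```

Emit:
{"fn": "arm_command", "kwargs": {"plan": [[[0,0,0],0],[[0,0,0],0],[[0,0,0.5],0],[[0,0,1.5],0],[[0,0,3],0]]}}

```text
time: 11.75
position: [0.5182, 0.1398, 0.2149]
tool_rot: [0.664, -0.247, 0.244, -0.663]
ft_force: [1.0, 0.1, 0.2]
grip_width: 0.0871
```

Emit:
{"fn": "arm_command", "kwargs": {"plan": [[[0,0,1.5],0],[[0,-1.5,1.5],0],[[0,-3,1.5],0],[[0,-4.5,1.5],0],[[0,-6,1.5],0]], "fingers": -1}}

```text
time: 12.25
position: [0.5195, -0.0113, 0.2538]
tool_rot: [-0.663, 0.244, -0.245, 0.663]
ft_force: [-0.6, -0.5, 0.1]
grip_width: 0.0548
```

```bash
python3 -c "
from h import *
st()
crop(camera('scene'),280,150,120,100,6,'pics/s4.png');crop(camera('top'),195,210,110,100,7,'pics/t4.png')"
```

```text
t 12.25 p [ 0.5195 -0.0113  0.2538] jawyaw 49.48 tooly [ 0.002 -0.    -1.   ] q1,6 [-0.237 -1.101] F [-0.65 -0.54  0.11] M [ 0.033 -0.122  0.073] w 0.0548
```

View pics/s4.png

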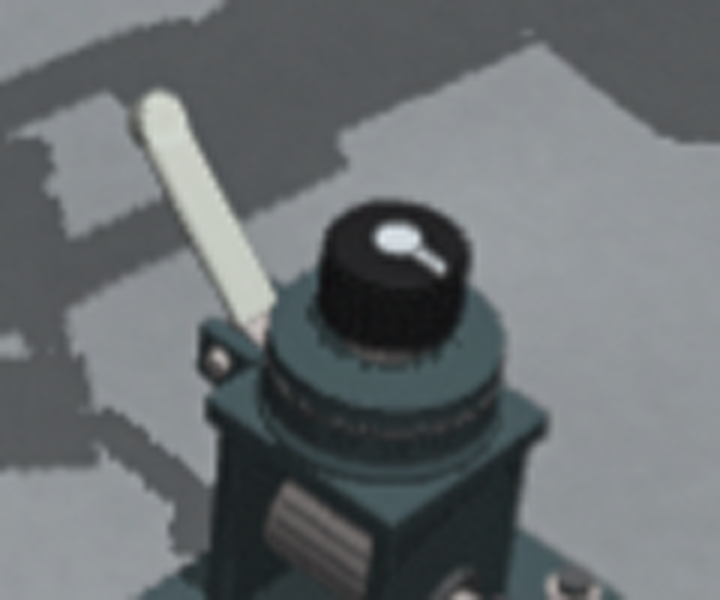

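View pics/t4.png

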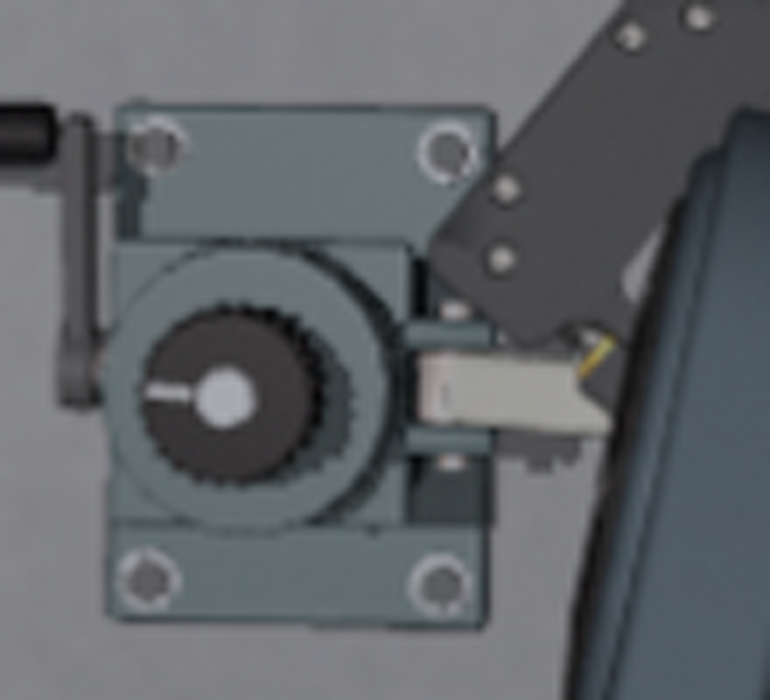

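The mark is back exactly where it started: 6 clicks in, 6 clicks back. The lever is still raised. Next I position over the lever with the fingers shut and the jaws along the stripper's x.

Emit:
{"fn": "arm_command", "kwargs": {"plan": [[[0,0.5,0],-1.7],[[-0.15,1.5,0],-3.4],[[-0.15,2.16,0],-5.1],[[-0.15,2.16,0],-6.8],[[-0.15,2.16,0],-8.5]]}}

```text
time: 12.85
position: [0.5156, 0.0454, 0.2533]
tool_rot: [-0.528, 0.47, -0.47, 0.529]
ft_force: [0.7, -1.1, 0.4]
grip_width: 0.0073
```

Emit:
{"fn": "arm_command", "kwargs": {"plan": [[[0,0,-0.8],-1.0],[[0,0,-1.6],-1.8],[[0,0,-2.3],-1.8],[[0,0,-2.6],-1.8],[[0,0,-2.6],-1.8]]}}

```text
time: 13.35
position: [0.5152, 0.0445, 0.1871]
tool_rot: [-0.491, 0.509, -0.508, 0.491]
ft_force: [-0.5, -0.7, 0.2]
grip_width: 0.0006
```

```bash
python3 -c "
from h import *
st()
crop(camera('scene'),260,110,160,120,5,'pics/s5.png')"
```

```text
t 13.35 p [0.5152 0.0445 0.1871] jawyaw -2.03 tooly [-0.002  0.    -1.   ] q1,6 [-0.13  -0.095] F [-0.54 -0.72  0.2 ] M [-0.019 -0.141  0.015] w 0.0006
```

View pics/s5.png

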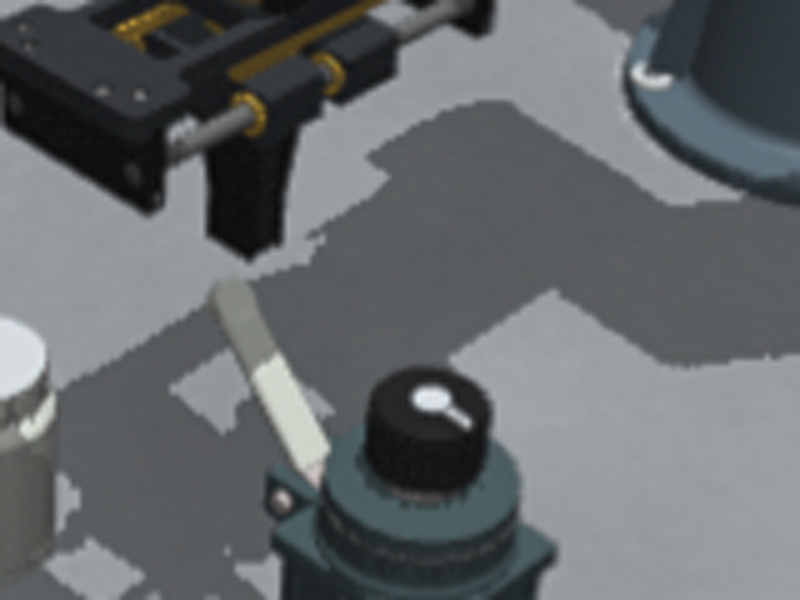

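Emit:
{"fn": "arm_command", "kwargs": {"plan": [[[0,0,-0.4],0],[[0,0,-0.7],0],[[0,0,-1.0],0],[[0,0,-1.3],0],[[0,0,-1.6],0]]}}

```text
time: 13.9
position: [0.517, 0.0434, 0.148]
tool_rot: [0.49, -0.508, 0.51, -0.491]
ft_force: [-0.0, 1.1, 4.8]
grip_width: 0.0003
```

```bash
python3 -c "
from h import *
st()
crop(camera('scene'),260,110,160,120,5,'pics/s6.png')"
```

```text
t 13.9 p [0.517  0.0434 0.148 ] jawyaw -2.05 tooly [ 0.003 -0.001 -1.   ] q1,6 [-0.132 -0.095] F [-0.01  1.08  4.82] M [ 0.033 -0.147 -0.051] w 0.0003
```

View pics/s6.png

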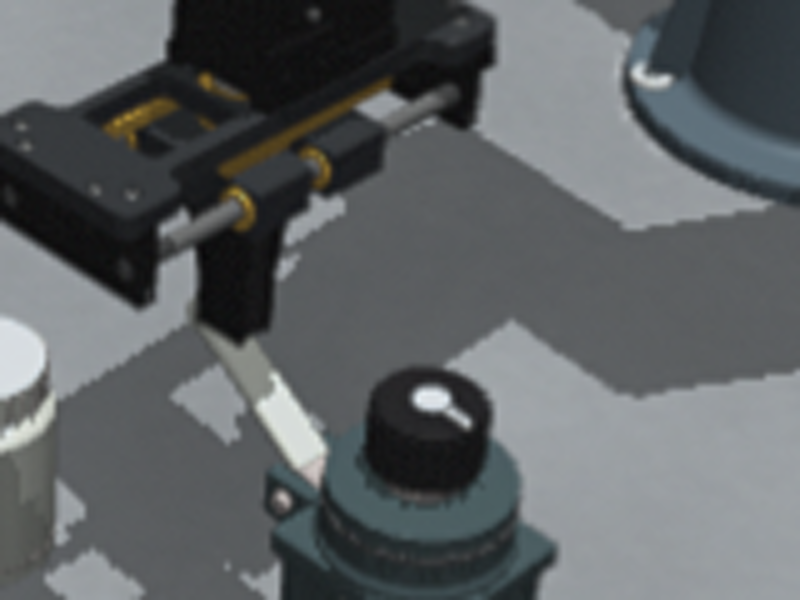

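The lever is following the fingers, with 5 N on them. Continuing down.

Emit:
{"fn": "arm_command", "kwargs": {"plan": [[[0,0,-0.3],0],[[0,0,-0.6],0],[[0,0,-0.9],0],[[0,0,-1.2],0],[[0,0,-1.4],0]]}}

```text
time: 14.45
position: [0.5167, 0.043, 0.1127]
tool_rot: [0.491, -0.508, 0.51, -0.491]
ft_force: [-0.2, -3.8, 5.6]
grip_width: 0.0007
```

Emit:
{"fn": "arm_command", "kwargs": {"plan": [[[0,0,-0.1],0],[[0,0,-0.2],0],[[0,0,-0.2],0]]}}

```text
time: 14.75
position: [0.5166, 0.0428, 0.1082]
tool_rot: [0.491, -0.508, 0.51, -0.491]
ft_force: [-0.6, -3.7, 6.5]
grip_width: 0.0008
```

```bash
python3 -c "
from h import *
st()"
```

```text
t 14.75 p [0.5166 0.0428 0.1082] jawyaw -2.01 tooly [ 0.002 -0.002 -1.   ] q1,6 [-0.132 -0.095] F [-0.58 -3.68  6.47] M [-0.75   0.036  0.03 ] w 0.0008
```

Emit:
{"fn": "arm_command", "kwargs": {"plan": [[[0,0,-0.04],0],[[0,0,-0.04],0]]}}

```text
time: 14.95
position: [0.5167, 0.0428, 0.1081]
tool_rot: [0.491, -0.508, 0.51, -0.491]
ft_force: [-1.7, -4.4, 13.0]
grip_width: 0.0006
```

Emit:
{"fn": "arm_command", "kwargs": {"plan": [[[0,0,-0.04],0],[[0,0,-0.04],0]]}}

```text
time: 15.15
position: [0.5167, 0.0428, 0.108]
tool_rot: [0.491, -0.507, 0.51, -0.491]
ft_force: [-3.2, -4.7, 20.0]
grip_width: 0.0008
```

```bash
python3 -c "
from h import *
st()
crop(camera('scene'),260,110,160,120,5,'pics/s7.png')"
```

```text
t 15.15 p [0.5167 0.0428 0.108 ] jawyaw -2.0 tooly [ 0.003 -0.002 -1.   ] q1,6 [-0.132 -0.095] F [-3.21 -4.69 20.04] M [-0.701  0.491 -0.008] w 0.0008
```

View pics/s7.png

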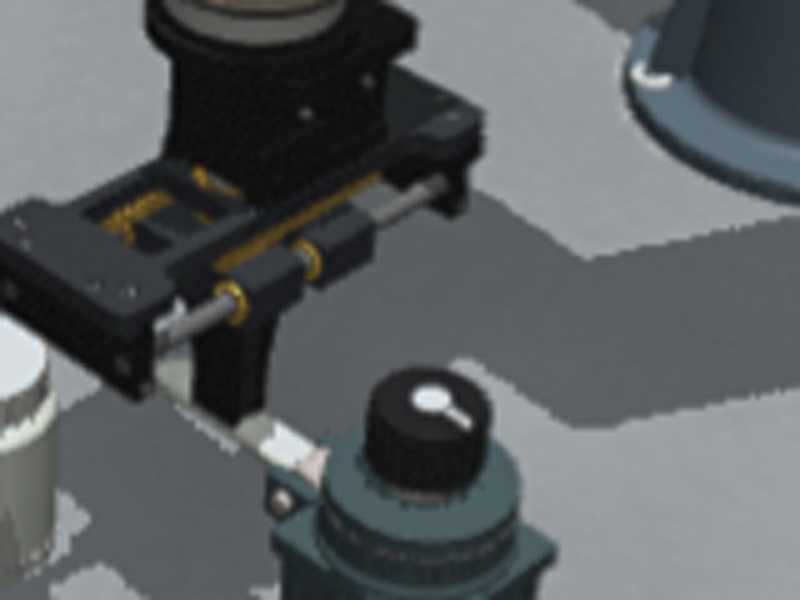

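Hard against the stop at 108 mm (20 N and no further motion). Retreat up and away, then check.

Emit:
{"fn": "arm_command", "kwargs": {"plan": [[[0,0,0.4],0],[[0,0,1.4],0],[[0,0,2.8],0],[[0,0,4.2],0],[[0,0,5.4],0]]}}

```text
time: 15.7
position: [0.5155, 0.0443, 0.2418]
tool_rot: [-0.491, 0.509, -0.509, 0.491]
ft_force: [0.5, -0.3, -0.8]
grip_width: 0.0005
```

Emit:
{"fn": "arm_command", "kwargs": {"plan": [[[-0.5,-1.8,0],0],[[-1.0,-3.6,0],0],[[-1.5,-5.4,0],0],[[-2,-7.2,0],0],[[-2.5,-9,0],0]]}}

```text
time: 16.2
position: [0.4523, -0.182, 0.2403]
tool_rot: [-0.491, 0.509, -0.508, 0.491]
ft_force: [-0.2, -0.4, 0.1]
grip_width: 0.0004
```

Emit:
{"fn": "arm_command", "kwargs": {"plan": [[[0,0,0],0],[[0,0,0],0]]}}

```text
time: 16.4
position: [0.4527, -0.1815, 0.2401]
tool_rot: [-0.49, 0.51, -0.509, 0.49]
ft_force: [0.7, 0.2, -0.6]
grip_width: 0.0004
```

```bash
python3 -c "
from h import *
st()
T=camera('top');S=camera('scene')
crop(S,280,150,120,100,6,'pics/s8.png');crop(T,195,210,110,100,7,'pics/t8.png')
cv2.imwrite('pics/t9.png',T['pixels'][:,:,::-1])"
```

```text
t 16.4 p [ 0.4527 -0.1815  0.2401] jawyaw -2.24 tooly [-0.001  0.002 -1.   ] q1,6 [-0.612 -0.573] F [ 0.66  0.19 -0.62] M [ 0.004 -0.084 -0.023] w 0.0004
```

View pics/s8.png

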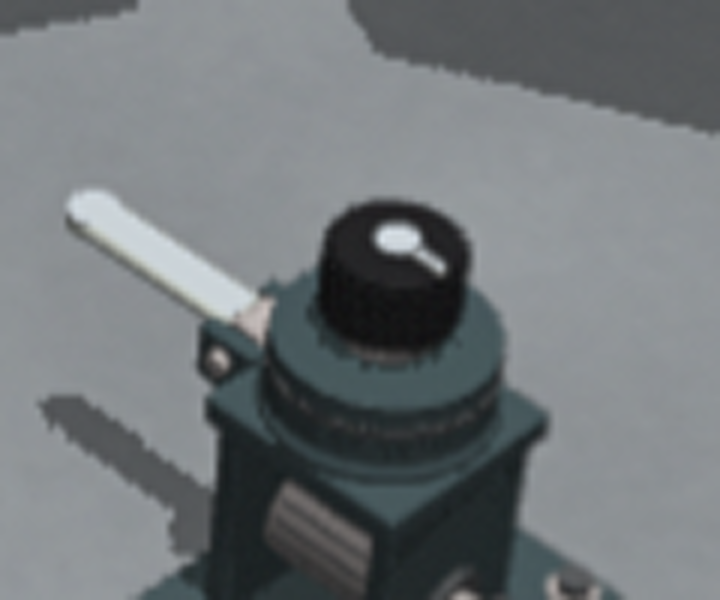

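View pics/t8.png

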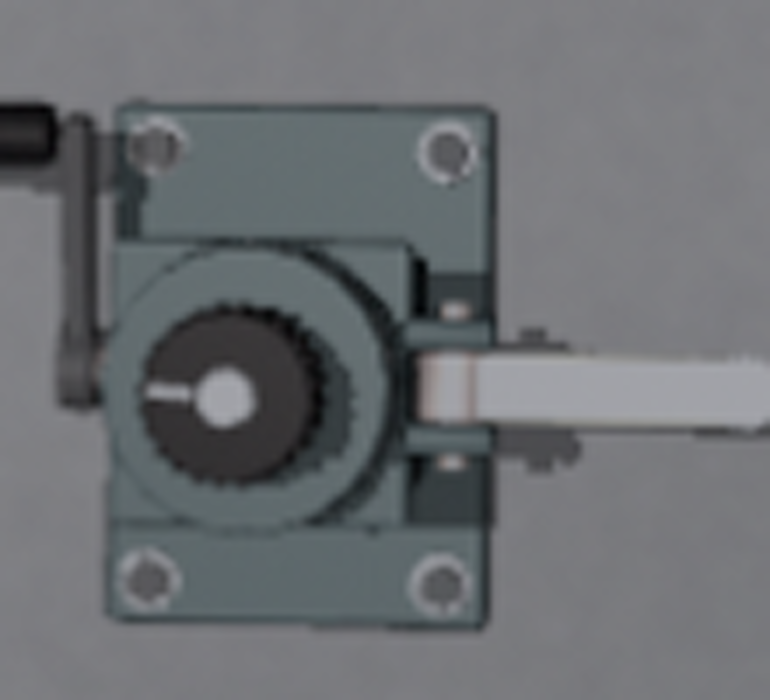

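View pics/t9.png

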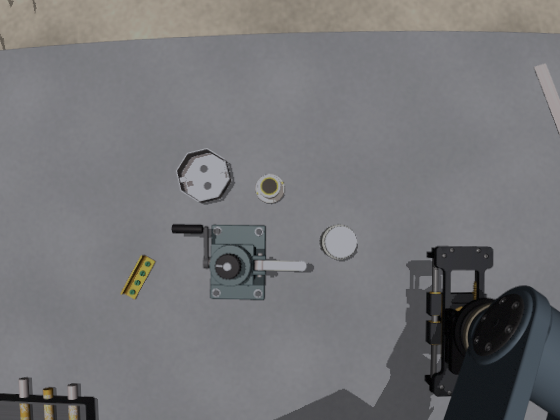

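The lever is level (tip at 305,267 in the top view). The knob mark has not moved, the bystanders are where they were, and the arm is clear.

```bash
python3 -c "
from rig import *
print(hand_in())"
```

```text
the job is handed in; nothing more can be done
None
```

I set the wire stripper as asked and handed the job in at about 16.5 s, well under the 67 s limit.

- **Finding the stop:** I turned the knob clockwise from its starting click. Clicks 4 and 5 peaked at about 0.12 N m. At the sixth click the torque rose to 0.34 and then 0.38 N m, about 0.09 rad past the click position, so I took that as the stop and went no further. By your figures 0.38 N m is nearer 0.07 rad past, so the fingers may have slipped or flexed slightly. Either way it stayed under the 0.15 rad limit.
- **Backing off:** I turned the knob back to six clicks (108°) before the stop position and let go. That is also where it started, so the white mark should have returned to its original place, and it did in both cameras.
- **Lock lever:** I pressed it straight down until it would not move further: upper face at 108 mm, 20 N on the fingers.
- **Last checks:** The final pictures show the lever level, the knob mark unmoved by locking, the bystanders where they were, and the arm touching nothing.
- **One odd reading:** Just before I let go of the knob, the sensor showed about 0.1 N m where I expected about zero. The mark showed no offset after release, so I put it down to sideways load on the grip.

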